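Pin the cheese mould shut

ROBOT

A 7-joint arm with a two-finger parallel gripper is mounted at the origin on the work surface. World frame = base frame: x ahead of the robot, y to its left, z up, the work surface at z = 0. Lengths are in m, angles in rad, forces in N, time in s.
With the tool pointing down it reaches from about 0.4 to 0.85 m from the base axis. Payload 6.9 kg.
Tool frame: the origin (TCP) lies midway between the tips of the shut fingers; the grasp point (between the pads) lies behind it (ctrl.pinch_z is the z of the grasp point in the tool frame, in m); z points along the fingers, y is the direction in which the jaws open and shut (so a half turn about z gives the same grasp; the last joint's range is limited). The gripper opens to 85 mm and grips with 20 to 120 N. Pads are 22 mm wide; open, the fingers measure 114 mm over their backs; the gripper's body (76 mm by 85 mm) begins 54 mm behind the grasp point. The pads swing forward as they close: fully open they stand 13 mm farther back than shut.
Start: joints at [-1.151, 0.507, -0.238, 1.5, 0.126, 1.149, -0.155], TCP at [0.193, 0.594, 0.191] pointing down, gripper open.
Joint ranges: [-3.08, 3.08], [-0.24, 2.05], [-1.43, 1.35], [0, 2.5], [-1.52, 4.66], [0.17, 1.96], [-2.89, 2.89]. Speed limits (rad/s): [2.39, 2.39, 3.14, 3.14, 3.14, 3.14, 3.14].

INTERFACE

Orientations are given as a unit quaternion [w, x, y, z].
In Python, from station import ctrl, get_state, vision, ticket, models gives the robot as it stands. Calls block until the motion is done:
- ctrl.movep(position, orientation): joint-space move of the TCP to a pose.
- ctrl.movel(position, frame=None, max_speed=0.15): straight line of the TCP; frame=None keeps the orientation; max_speed is the mean speed in m/s.
- ctrl.set_joints(angles): joint-space move.
- ctrl.ungrasp() and ctrl.close_gripper(force=None): open the fingers fully, or close them until they stop; force is the grip in N (None keeps the last).
- ctrl.pause(seconds).
- ctrl.ik(position, orientation): joint angles nearest the present ones, or None.
- get_state(): the state.
- vision.grab_frame(name): name is "side" or "top"; returns (picture, depth): 384x512x3 uint8, blue, green, red; 384x512 float32, m along the optical axis (not along the pixel's ray), 0 where there is no reading.
- vision.camera_info(name): a dict with "mtx" (3x3 intrinsics, pixels), "R" (3x3) and "t" (3): a world point X has camera coordinates R X + t. Camera axes: x right, y down, z forward; pixel columns grow to the right and rows downward; lengths in m; the calibration is good to about 2 mm. A picture is of the moment at which its call begins. camera_info takes no time and is no camera call.
A pose or a line that the arm cannot do raises ctrl.Unreachable and nothing moves.
- ticket.close_job(): hands the job in, once; it reports no verdict.
Trained networks look in the newest picture that a camera, given by its name, has taken for a name from the list of things; names that differ only in an ending like _2 or _b are one class to them, and where a whole thing is asked for, a point or a joint stands for the part that bears it (a point fixed in the world has none). Each returns a list of dicts, best first, with "p" (0 to 1); they miss things now and then, are a little off and sometimes report something else, mostly with a low value. They report only what shows in the picture. A call takes as long as a camera call. They do not tell look-alikes from the thing itself.
- models.recognise(camera, target): "point" ([column, row] in pixels, amid what is visible of it).
- models.masks_of(camera, target): "mask" (384x512 bool, what is visible of it) and "point" ([column, row] in pixels, amid what is visible of it).
The state is a dict: "time": time; "qpos": joint angles; "qd": joint speeds; "tau": joint torques, N m; "tcp_pos": TCP position; "eef_rot": TCP orientation; "contact_force": force on the tool from outside, world axes, zero at the start; "wrist_torque": the same for the moment, N m; "width": finger opening in m.
Only numpy, scipy, OpenCV 4.12 (cv2) and the standard library are available. Lean on these libraries where they do the work, as an engineer would, in place of code of your own. Each camera call takes 0.05 s, during which the arm holds its last target. There are 200 camera calls.

TASK

The split steel hoop round the cheese is closed but not yet locked. Take the pin with the blue knob out of the wooden rest and push it down through the fork and lug on the side of the mould until its flange sits fully home on the fork, then let go of it. Leave the red-knobbed pin standing in the rest.

Things in the scene. Friction and masses are not known exactly. Their poses are not given: they have to be found in the camera images.
- blue_pin: steel pin with blue knob, upright in either hole of a wooden rest 70 x 170 x 75 mm high (holes 100 mm apart). Origin: centre of the underside of its flange (44 mm wide, 6 mm thick), 75 mm above the table at the start; z up the pin. Knob: 28 mm across, 6 to 42 mm above the origin. Shank: 20 mm across, 65 mm long below the origin, the last 22 mm tapering to an 8 mm nose. About 0.16 kg
- red_pin: shorter, thinner pin for another mould: same flange and knob size but red, shank 14 mm across and 48 mm long, upright in the rest's other hole. Origin: centre of the underside of its flange; z up the pin
- mould: fixed round cheese mould: grey steel hoop 250 mm across full of yellow cheese, top 116 mm high, on a wooden board 296 mm across. Origin: its centre, on the table; z up. Fork and lug stick out along its -y, to 212 mm from the origin (catch housing to 230): three plates 62 mm wide, tops at 110 mm (steel fork), 90 (brass lug) and 66 mm (steel fork), one vertical hole through all
- fork_hole (a point): centre of the hole's mouth in the top face of the upper fork plate, 110 mm above the table, 170 mm from the mould's origin along its -y. The hole is 24 mm wide, straight down through fork, lug, fork (56 mm). A sprung catch in the lug grips the shank from about 20 mm depth on: the pin does not fall in by itself, it takes a steady push of about 10 to 20 N until the flange meets the plate
Not all that is in view belongs to the job. What is shaped like the blue_pin but purple, white or yellow is not meant.

How it is judged:
By the outcome, as a careful person would: the job done as asked, in the order asked, and still so for the second after the job is handed in, with the robot touching nothing.
It also fails if it takes over 40 s, if anything falls off the work surface, if the arm or the gripper's body presses on something with over 40 N, if the wrist force passes 120 N, or if a joint passes its speed limit or range.

## Working session

There is one attempt and no reset: what is moved stays moved. The work goes in short steps, each a Python script; the robot and the scene stay as the last script left them, time stands still between calls to the robot, and variables do not carry over. Pictures are saved under pics/ and viewed, about 8 in all and at most 12, crops included, and the job is handed in when it is done.

```bash
mkdir -p pics; ls; cat > h.py <<'E'
import numpy as np, cv2
from station import ctrl, get_state, vision, ticket, models
def cam(n):
    i=vision.camera_info(n); return np.array(i["mtx"]),np.array(i["R"]),np.array(i["t"])
def cloud(n,d):
    K,R,t=cam(n); v,u=np.mgrid[:d.shape[0],:d.shape[1]]
    c=np.stack([(u-K[0,2])/K[0,0]*d,(v-K[1,2])/K[1,1]*d,d],-1)
    return (c-t)@R
def proj(n,X):
    K,R,t=cam(n); c=K@(R@np.array(X)+t); return c[:2]/c[2]
def ray_z(n,uv,z):
    K,R,t=cam(n); r=R.T@np.linalg.solve(K,[uv[0],uv[1],1]); o=-R.T@t
    return o+r*(z-o[2])/r[2]
E
python3 - <<'E'
from h import *
s=get_state();print(s["time"],s["eef_rot"],s["contact_force"],ctrl.pinch_z)
ims=[]
for n in("top","side"):
    p,d=vision.grab_frame(n);ims.append(p);np.save(n+"_d.npy",d);cv2.imwrite(n+".png",p);np.save(n+"_c.npy",cloud(n,d))
    K,R,t=cam(n);print(n,"cam at",(-R.T@t).round(3),K[0,0])
    for T in("blue_pin","red_pin","mould","fork_hole"):
        for r in models.recognise(n,T):
            u,v=map(int,r["point"]);print(n,T,(u,v),round(r["p"],2),cloud(n,d)[v,u].round(3))
    cv2.imwrite(f"pics/{n}0.png",cv2.resize(p,(800,600)))
E
```

```text
pics
0.0 [-1.27114855e-04  1.56250696e-01  9.87717030e-01 -8.79329064e-04] [-0.75450676  0.7041591   0.24584316] -0.0187
top cam at [ 0.455 -0.072  1.067] 432.2658682424016
top blue_pin (394, 221) 0.84 [ 0.497 -0.376  0.106]
top blue_pin (338, 184) 0.82 [ 0.581 -0.253  0.102]
top blue_pin (350, 230) 0.79 [ 0.477 -0.275  0.116]
top blue_pin (372, 177) 0.67 [ 0.455 -0.072  1.067]
top red_pin (307, 245) 0.76 [ 0.444 -0.179  0.119]
top mould (162, 199) 0.71 [0.544 0.139 0.116]
top fork_hole (165, 199) 0.93 [0.544 0.132 0.117]
side cam at [ 0.546 -0.754  0.856] 452.22916343532654
side blue_pin (284, 305) 0.93 [ 0.607 -0.357  0.092]
side blue_pin (225, 326) 0.69 [ 0.499 -0.399  0.097]
side blue_pin (269, 271) 0.67 [ 0.582 -0.28   0.085]
side blue_pin (215, 267) 0.57 [ 0.479 -0.289  0.118]
side red_pin (200, 235) 0.71 [ 0.443 -0.201  0.101]
side mould (249, 140) 0.88 [0.548 0.068 0.117]
side fork_hole (249, 141) 0.71 [0.548 0.065 0.117]
```

View pics/top0.png

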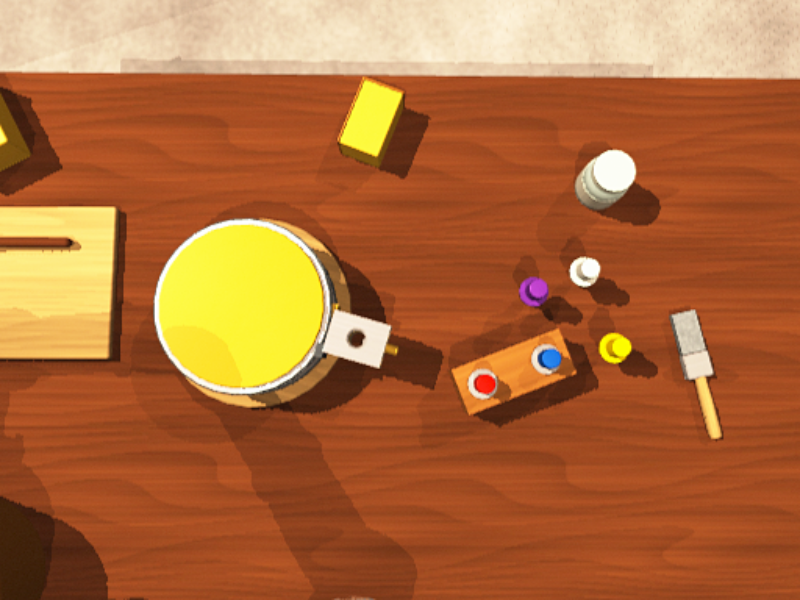

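View pics/side0.png

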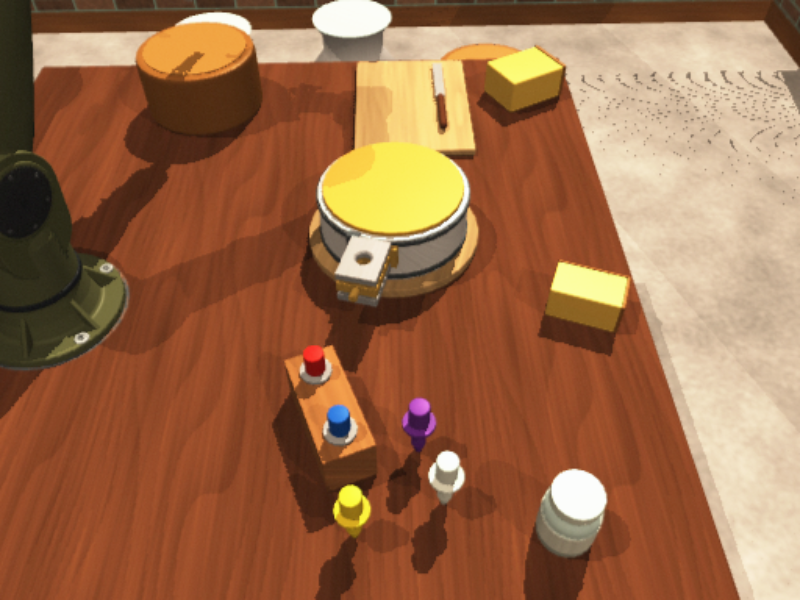

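The candidates in the top image (512 px) are blue (350,230) and red (307,245) in the rest, with purple (340,186), white (374,174) and yellow (393,223) as loose look-alikes. The blue one in the rest is the pin I want. The fork hole shows at about (228,216). Next I'll measure both and confirm in a crop.

```bash
cat >> h.py <<'E'
def blob(p,lo,hi):
    m=cv2.inRange(cv2.cvtColor(p,cv2.COLOR_BGR2HSV),np.array(lo),np.array(hi))
    n,l,s,c=cv2.connectedComponentsWithStats(m); return l==1+np.argmax(s[1:,4])
E
python3 - <<'E'
from h import *
crops=[]
for n in("top","side"):
    p=cv2.imread(n+".png");C=np.load(n+"_c.npy")
    for nm,lo,hi in(("blue",(100,120,60),(120,255,255)),("red",(0,200,120),(4,255,255))):
        m=blob(p,lo,hi);P=C[m];z=P[:,2];top=P[(z>.112)&(z<.122)]
        # top disc: midrange and circle from pts
        (cx,cy),r=cv2.minEnclosingCircle(top[:,:2].astype(np.float32))
        print(n,nm,m.sum(),len(top),top.mean(0).round(4),(round(cx,4),round(cy,4),round(r,4)))
    # flange: ring at z~.081
    for nm,x0 in(("blue",(.477,-.277)),("red",(.443,-.182))):
        m=(np.abs(C[...,2]-.081)<.004)&(np.hypot(C[...,0]-x0[0],C[...,1]-x0[1])<.04)&(p.min(-1)>70)
        Q=C[m][:,:2].astype(np.float32); c,r=cv2.minEnclosingCircle(Q); print(" flange",nm,len(Q),np.round(c,4),round(r,4))
    # plate
    m=(np.abs(C[...,2]-.110)<.004)&(p.min(-1)>130)&(C[...,1]<.05)&(C[...,1]>-.12)
    Q=C[m][:,:2].astype(np.float32);rc=cv2.minAreaRect(Q*1000);print(" plate",len(Q),rc,"medz",np.median(C[m][:,2]))
    # hoop top circle/cheese
    m=(np.abs(C[...,2]-.116)<.005)&(C[...,1]>-.02)&(C[...,1]<.3)&(C[...,0]>.38)&(C[...,0]<.7)
    m=cv2.morphologyEx(m.astype(np.uint8),cv2.MORPH_OPEN,np.ones((3,3)))>0
    hsv=cv2.cvtColor(p,cv2.COLOR_BGR2HSV); m&=(hsv[...,1]>120)
    c,r=cv2.minEnclosingCircle(C[m][:,:2].astype(np.float32));print(" cheese",np.round(c,4),round(r,4))
    u,v=proj(n,(.52,-.05,.11)).round()
    bu,bv=(228,216) if n=="top" else (233,165)
    for a,b in((bu,bv),tuple(map(int,proj(n,(.477,-.277,.1))))):
        crops.append(cv2.resize(p[b-35:b+35,a-45:a+45],(396,296),interpolation=cv2.INTER_NEAREST))
cv2.imwrite("pics/crop.png",np.vstack([np.hstack(crops[:2]),np.hstack(crops[2:])]))
E
```

```text
top blue 141 117 [ 0.4782 -0.28    0.1163] (0.4781, -0.2802, 0.0134)
top red 126 114 [ 0.4432 -0.1869  0.1163] (0.4428, -0.1865, 0.0136)
 flange blue 129 [ 0.4778 -0.2802] 0.0216
 flange red 144 [ 0.4423 -0.1866] 0.022
 plate 1041 ((527.3065185546875, 17.920928955078125), (164.48031616210938, 88.2562026977539), 47.77378463745117) medz 0.10945257638109249
 cheese [0.5533 0.1571] 0.1163
side blue 233 132 [ 0.4806 -0.2851  0.1168] (0.4805, -0.2845, 0.0135)
side red 107 104 [ 0.443  -0.191   0.1166] (0.444, -0.1895, 0.0143)
 flange blue 197 [ 0.4842 -0.2757] 0.038
 flange red 149 [ 0.4456 -0.1855] 0.035
 plate 736 ((526.9989013671875, 16.99919891357422), (162.70103454589844, 92.55477905273438), 49.043479919433594) medz 0.10993649149497728
 cheese [0.5563 0.1557] 0.119
```

View pics/crop.png

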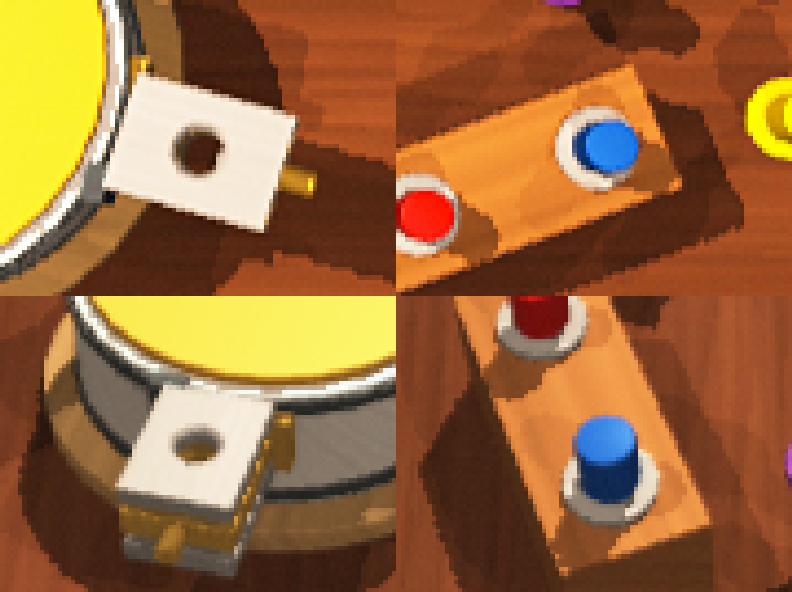

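The crop confirms the blue-knobbed pin with its full flange in the rest (blue knob at top px 350,230), and the fork hole in the white plate at about (228,216) top and (233,165) side. Next I'll locate the hole precisely.

```bash
cat >> h.py <<'E'
def hole(n,p):
    c=(228,216) if n=="top" else (233,165); S=8
    a=cv2.resize(p[c[1]-20:c[1]+20,c[0]-20:c[0]+20],None,fx=S,fy=S,interpolation=cv2.INTER_CUBIC)
    m=(a.min(-1)>125).astype(np.uint8)
    cs,h=cv2.findContours(m,cv2.RETR_CCOMP,cv2.CHAIN_APPROX_NONE)
    k=max((i for i in range(len(cs)) if h[0][i][3]>=0),key=lambda i:cv2.contourArea(cs[i]))
    px=(cs[k][:,0,:]+.5)/S-.5+np.array(c)-20
    out=cs[h[0][k][3]][:,0,:]; ob=cv2.minAreaRect(((out+.5)/S-.5+np.array(c)-20).astype(np.float32))
    W=np.array([ray_z(n,q,.110) for q in px])[:,:2]
    cen,r=cv2.minEnclosingCircle((W).astype(np.float32))
    B=np.array([ray_z(n,q,.110) for q in cv2.boxPoints(ob)])[:,:2]
    return np.array(cen),r,W.mean(0),B
E
python3 - <<'E'
from h import *
for n in("top","side"):
    p=cv2.imread(n+".png");c,r,m,B=hole(n,p);print(n,c.round(4),round(r,4),m.round(4)); 
    W=B;print(W.round(4).tolist(),"edges",[np.round(np.linalg.norm(W[i]-W[i-1]),4) for i in range(4)],"dir",[np.degrees(np.arctan2(*(W[i]-W[i-1])[::-1])).round(1) for i in range(4)])
q0=get_state()["qpos"]
for z,x,y in((.25,.479,-.282),(.0843,.479,-.282),(.25,.513,-.032),(.115,.513,-.032)):
  for a in(-70,-20,0,20,70,110):
    h=np.radians(a)/2; q=[0,np.cos(h),np.sin(h),0]
    r=ctrl.ik([x,y,z],q);print(x,z,a,None if r is None else np.round(r,2))
E
```

```text
top [ 0.5072 -0.0051] 0.0135 [ 0.507  -0.0046]
[[0.4881, 0.0443], [0.5497, 0.0272], [0.5255, -0.0556], [0.4641, -0.0379]] edges [np.float64(0.0856), np.float64(0.064), np.float64(0.0862), np.float64(0.0639)] dir [np.float64(73.8), np.float64(-15.5), np.float64(-106.3), np.float64(163.9)]
side [ 0.5078 -0.0091] 0.0142 [ 0.5081 -0.0093]
[[0.4649, -0.038], [0.4997, 0.0765], [0.5582, 0.0344], [0.5204, -0.0746]] edges [np.float64(0.0664), np.float64(0.1197), np.float64(0.0721), np.float64(0.1154)] dir [np.float64(146.6), np.float64(73.1), np.float64(-35.7), np.float64(-109.2)]
0.479 0.25 -70 [-0.18  0.57  1.15  1.6  -0.53  1.33 -1.75]
0.479 0.25 -20 [ 0.    0.43  0.75  1.59 -0.31  1.24 -1.11]
0.479 0.25 0 [-0.11  0.5   0.98  1.59 -0.43  1.28 -0.63]
0.479 0.25 20 [-0.1   0.49  0.96  1.59 -0.42  1.27 -0.3 ]
0.479 0.25 70 [-0.08  0.47  0.91  1.59 -0.39  1.26  0.55]
0.479 0.25 110 [-0.08  0.47  0.9   1.59 -0.39  1.26  1.24]
0.479 0.0843 -70 [-0.15  0.79  1.15  1.84 -0.83  1.09 -1.47]
0.479 0.0843 -20 [ 0.02  0.62  0.75  1.84 -0.53  0.9  -0.89]
0.479 0.0843 0 [-0.17  0.83  1.22  1.84 -0.88  1.
[... 196 characters left out ...]
 0.25 -70 [-0.71  0.48  1.15  1.7  -0.46  1.27 -2.25]
0.513 0.25 -20 [-0.62  0.41  0.95  1.7  -0.35  1.22 -1.51]
0.513 0.25 0 [-0.43  0.33  0.63  1.69 -0.21  1.18 -1.32]
0.513 0.25 20 [-0.38  0.32  0.56  1.69 -0.18  1.18 -1.  ]
0.513 0.25 70 [-0.3   0.31  0.44  1.69 -0.14  1.17 -0.18]
0.513 0.25 110 [-0.24  0.3   0.34  1.69 -0.11  1.17  0.49]
0.513 0.115 -70 [-0.67  0.68  1.15  1.91 -0.72  1.05 -1.99]
0.513 0.115 -20 [-0.59  0.58  0.95  1.91 -0.58  0.96 -1.28]
0.513 0.115 0 [-0.38  0.47  0.59  1.91 -0.34  0.86 -1.19]
0.513 0.115 20 [-0.34  0.46  0.53  1.91 -0.3   0.85 -0.88]
0.513 0.115 70 [-0.24  0.44  0.37  1.9  -0.21  0.84 -0.11]
0.513 0.115 110 [-0.15  0.42  0.23  1.9  -0.13  0.83  0.5 ]
```

```bash
cat >> h.py <<'E'
_h=np.radians(74)/2; Q=[0,np.cos(_h),np.sin(_h),0]
def st(l=""):
    s=get_state();print(l,round(s["time"],2),"tcp",np.round(s["tcp_pos"],4),"F",np.round(s["contact_force"],1),"w",round(s["width"],4),"M",np.round(s["wrist_torque"],2))
E
python3 - <<'E'
from h import *
ctrl.movep([.40,.40,.30],Q);st()
ctrl.movep([.479,-.282,.20],Q);st("above")
ctrl.movel([.479,-.282,.0853],max_speed=.1);st("down")
ctrl.close_gripper(60);st("closed")
E
```

```text
1.67 tcp [0.3988 0.4011 0.2995] F [-0.6  0.3  0.2] w 0.0859 M [ 0.05  0.03 -0.08]
above 4.13 tcp [ 0.4797 -0.2811  0.1999] F [-0.5  0.1  0.2] w 0.0853 M [ 0.02  0.05 -0.01]
down 5.43 tcp [ 0.4793 -0.2823  0.0859] F [ 0.4 -0.2  0.2] w 0.0856 M [-0.05  0.02  0.  ]
closed 6.2 tcp [ 0.479  -0.282   0.0853] F [-0.6  0.8  0.5] w -0.0 M [ 0.05  0.04 -0.  ]
```

```bash
python3 - <<'E'
from h import *
st()
o=[]
for n in("top","side"):
    p,_=vision.grab_frame(n);cv2.imwrite(n+"1.png",p)
    u,v=proj(n,(.479,-.282,.1)).astype(int);u0,v0=max(u-60,0),max(v-70,0)
    o.append(cv2.resize(p[v0:v0+140,u0:u0+120],(396,462)))
cv2.imwrite("pics/miss.png",np.hstack(o))
E
```

```text
6.2 tcp [ 0.479  -0.282   0.0853] F [-0.6  0.8  0.5] w -0.0 M [ 0.05  0.04 -0.  ]
```

View pics/miss.png

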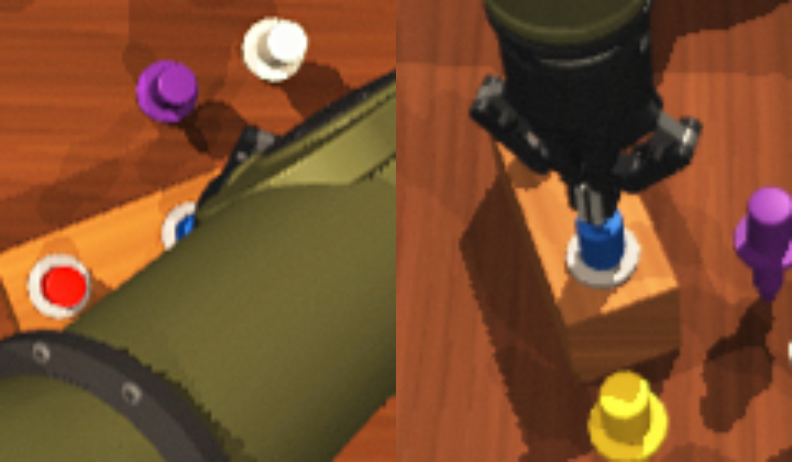

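The fingers shut on nothing. In the side view they stand behind or above the knob, and the pin is undisturbed. I'll measure the true fingertip position with the depth image.

```bash
python3 - <<'E'
from h import *
s=get_state();print(s["eef_rot"],Q,s["qpos"])
p,d=vision.grab_frame("side");C=cloud("side",d)
print("proj tcp",proj("side",s["tcp_pos"]),"pinch",proj("side",s["tcp_pos"]+np.array([0,0,.0187])))
u,v=proj("side",(.479,-.282,.1)).astype(int)
print("crop origin",u-60,v-70)
# crop px (590,215)-> local /3.3 ; 
m=blob(p,(100,120,60),(120,255,255));P=C[m];t=P[P[:,2]>.113];print("blue",m.sum(),P.mean(0),t.mean(0) if len(t) else None)
cu,cv_=u-60+int((592-396)/3.3),v-70+int(215/3.3)
for dv in range(-24,14,3):
    print(cv_+dv,[tuple(C[cv_+dv,cu+k].round(3)) for k in(-4,0,4)],p[cv_+dv,cu])
E
```

```text
[ 4.29422315e-06  7.98644066e-01  6.01803669e-01 -1.85316137e-05] [0, np.float64(0.7986355100472928), np.float64(0.6018150231520483), 0] [ 0.03018849  0.61372952  0.73789579  1.83704977 -0.52001598  0.89411278
  0.73439019]
proj tcp [216.38776166 272.63341938] pinch [215.75344758 267.50607205]
crop origin 155 198
blue 181 [ 0.48217957 -0.29406963  0.1105997 ] [ 0.48258186 -0.29501429  0.12628474]
239 [(np.float64(0.476), np.float64(-0.291), np.float64(0.211)), (np.float64(0.485), np.float64(-0.303), np.float64(0.227)), (np.float64(0.492), np.float64(-0.306), np.float64(0.231))] [21 20 22]
242 [(np.float64(0.476), np.float64(-0.292), np.float64(0.203)), (np.float64(0.484), np.float64(-0.303), np.float64(0.219)), (np.float64(0.492), np.float64(-0.306), np.float64(0.223))] [20 21 21]
245 [(np.float64(0.473), np.float64(-0.279), np.float64(0.175)), (np.float64(0.483), np.float64(-0.301), np.float64(0.207)), (np.float64(0.491), np.float64(-0.302), np.float64(0.208))] [21 22 22]
248 [(np.float64(0.474), np.float64(-0.29), np.float64(0.183)), (np.float64(0.483), np.float64(-0.301), np.float
[... 1144 characters left out ...]
p.float64(-0.287), np.float64(0.117)), (np.float64(0.484), np.float64(-0.287), np.float64(0.117))] [100  53  29]
269 [(np.float64(0.469), np.float64(-0.289), np.float64(0.11)), (np.float64(0.477), np.float64(-0.293), np.float64(0.116)), (np.float64(0.485), np.float64(-0.294), np.float64(0.117))] [150  80  32]
272 [(np.float64(0.468), np.float64(-0.288), np.float64(0.098)), (np.float64(0.476), np.float64(-0.295), np.float64(0.108)), (np.float64(0.484), np.float64(-0.296), np.float64(0.111))] [92 45 19]
275 [(np.float64(0.466), np.float64(-0.285), np.float64(0.082)), (np.float64(0.476), np.float64(-0.295), np.float64(0.099)), (np.float64(0.484), np.float64(-0.297), np.float64(0.1))] [86 43 16]
```

Depth shows the fingers centred over the pin in x and y, but their tips are at z≈0.12 while the reported TCP z is 0.085. I'll lift a little and measure the tip offset clear of the knob.

```bash
python3 - <<'E'
from h import *
ctrl.movel([.479,-.282,.125],max_speed=.15);st()
s=get_state();p,d=vision.grab_frame("side");C=cloud("side",d);cv2.imwrite("side2.png",p)
print("proj tcp",proj("side",s["tcp_pos"]))
a=cv2.resize(p[205:295,160:280],(800,600),interpolation=cv2.INTER_NEAREST)
u,v=(proj("side",s["tcp_pos"])-[160,205])*6.667;cv2.drawMarker(a,(int(u),int(v)),(0,255,0),0,20,2)
cv2.imwrite("pics/lift.png",a)
m=(np.hypot(C[...,0]-.479,C[...,1]+.284)<.02)&(p.max(-1)<130)&(p.max(-1).astype(int)-p.min(-1)<25)&(C[...,2]>.122)
z=np.sort(C[m][:,2]);print(len(z),z[:12].round(3))
E
```

```text
6.77 tcp [ 0.4793 -0.282   0.1253] F [-0.3 -0.4  0. ] w 0.0001 M [ 0.06 -0.03  0.01]
proj tcp [215.15449431 261.46135176]
667 [0.169 0.169 0.17  0.171 0.171 0.172 0.172 0.172 0.174 0.174 0.174 0.174]
```

View pics/lift.png

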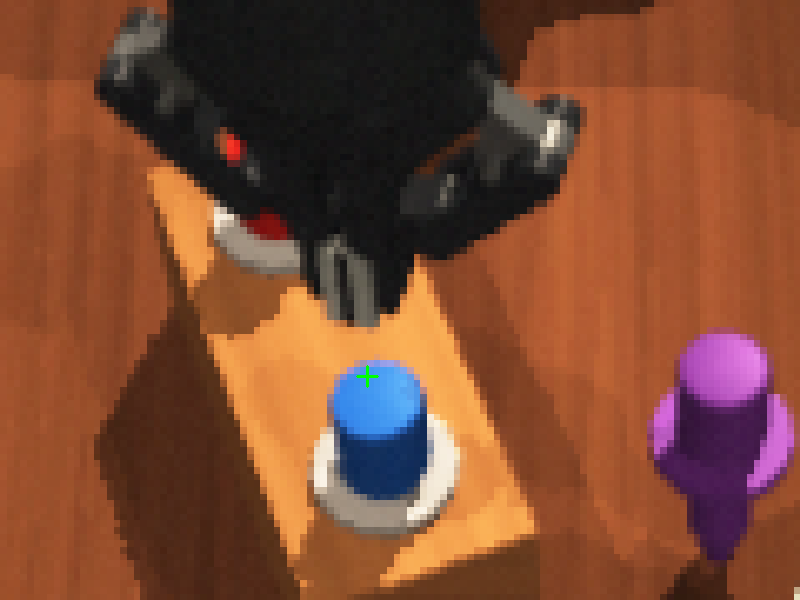

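```bash
python3 - <<'E'
from h import *
for z in(.16,.165,.17,.175): print(z,proj("side",(.479,-.282,z)).round(1),proj("side",(.479,-.293,z)).round(1))
_,d=vision.grab_frame("side");C=cloud("side",d)
for v in range(240,258): print(v,[tuple(C[v,u].round(3).tolist()) for u in(209,211,213,215)])
E
```

```text
0.16 [213.7 251.1] [213.5 256.2]
0.165 [213.5 249.6] [213.3 254.6]
0.17 [213.4 248. ] [213.1 253.1]
0.175 [213.2 246.4] [212.9 251.5]
240 [(0.474, -0.287, 0.203), (0.478, -0.294, 0.212), (0.482, -0.297, 0.216), (0.485, -0.295, 0.214)]
241 [(0.474, -0.29, 0.203), (0.478, -0.293, 0.208), (0.482, -0.296, 0.211), (0.485, -0.296, 0.211)]
242 [(0.474, -0.291, 0.202), (0.477, -0.291, 0.202), (0.482, -0.296, 0.209), (0.485, -0.297, 0.21)]
243 [(0.474, -0.292, 0.2), (0.477, -0.293, 0.201), (0.481, -0.293, 0.202), (0.485, -0.296, 0.206)]
244 [(0.473, -0.291, 0.196), (0.477, -0.291, 0.196), (0.481, -0.293, 0.198), (0.484, -0.29, 0.195)]
245 [(0.473, -0.292, 0.194), (0.477, -0.292, 0.194), (0.481, -0.294, 0.196), (0.484, -0.29, 0.191)]
246 [(0.473, -0.291, 0.19), (0.477, -0.291, 0.19), (0.48, -0.294, 0.193), (0.483, -0.288, 0.185)]
247 [(0.472, -0.289, 0.184), (0.476, -0.29, 0.185), (0.48, -0.293, 0.189), (0.483, -0.291, 0.187)]
248 [(0.473, -0.291, 0.183), (0.476, -0.292, 0.185), (0.48, -0.293, 0.186), (0.483, -0.29, 0.182)]
249 [(0.472, -0.29, 0.179), (0.476, -0.292, 0.182), (0.48, -0.292, 0.182), (0.483, -0.291, 0.18)]
250 [(0.472, -0.29, 0.175), (0.476, -0.292, 0.178), (0.48, -0.293, 0.18), (0.483, -0.29, 0.175)]
251 [(0.472, -0.292, 0.175), (0.476, -0.292, 0.175), (0.479, -0.292, 0.176), (0.483, -0.293, 0.176)]
252 [(0.472, -0.292, 0.172), (0.475, -0.293, 0.173), (0.479, -0.293, 0.173), (0.483, -0.294, 0.175)]
253 [(0.461, -0.228, 0.075), (0.465, -0.228, 0.074), (0.479, -0.292, 0.169), (0.483, -0.294, 0.171)]
254 [(0.461, -0.231, 0.074), (0.465, -0.231, 0.074), (0.469, -0.23, 0.073), (0.474, -0.232, 0.076)]
255 [(0.462, -0.234, 0.076), (0.466, -0.234, 0.076), (0.47, -0.233, 0.073), (0.474, -0.233, 0.074)]
256 [(0.462, -0.237, 0.077), (0.466, -0.237, 0.076), (0.47, -0.238, 0.077), (0.474, -0.236, 0.075)]
257 [(0.461, -0.237, 0.072), (0.466, -0.238, 0.074), (0.47, -0.24, 0.077), (0.474, -0.239, 0.076)]
```

The fingertips really sit about 44 mm above the commanded TCP (tips at z≈0.169 for a commanded 0.125), and x and y are correct. In the picture the shut tips are at about (212,253) and the projected TCP is at (215,261). I'll apply a z correction of −0.044 from here and watch the forces.

```bash
python3 - <<'E'
from h import *
ctrl.ungrasp()
for z in(.075,.055,.0425):
    ctrl.movel([.479,-.282,z],max_speed=.1);st()
    if abs(get_state()["contact_force"][2])>6: break
else:
    ctrl.close_gripper(70);st("closed")
    if get_state()["width"]>.02:
        ctrl.movel([.479,-.282,.155],max_speed=.12);st("lift")
o=[]
for n in("side",):
    p,d=vision.grab_frame(n);cv2.imwrite(n+"3.png",p);cv2.imwrite("pics/lift2.png",cv2.resize(p[150:330,130:370],(800,600)))
E
```

```text
8.3 tcp [ 0.4791 -0.2823  0.0752] F [0.7 0.2 0.3] w 0.0852 M [-0.03 -0.   -0.02]
 8.65 tcp [ 0.4789 -0.282   0.0551] F [-0.2 -0.6 -0.4] w 0.0856 M [-0.01  0.02  0.05]
 8.93 tcp [ 0.4788 -0.2819  0.0425] F [ 0.5 -0.1  0.8] w 0.0852 M [ 0.   -0.04  0.04]
closed 9.5 tcp [ 0.4792 -0.2821  0.043 ] F [-1.6  1.3  5.9] w 0.0265 M [ 0.22  0.2  -0.03]
lift 10.58 tcp [ 0.4787 -0.2815  0.1542] F [ 0.3  0.4 -1.8] w 0.0265 M [0.02 0.03 0.  ]
```

View pics/lift2.png

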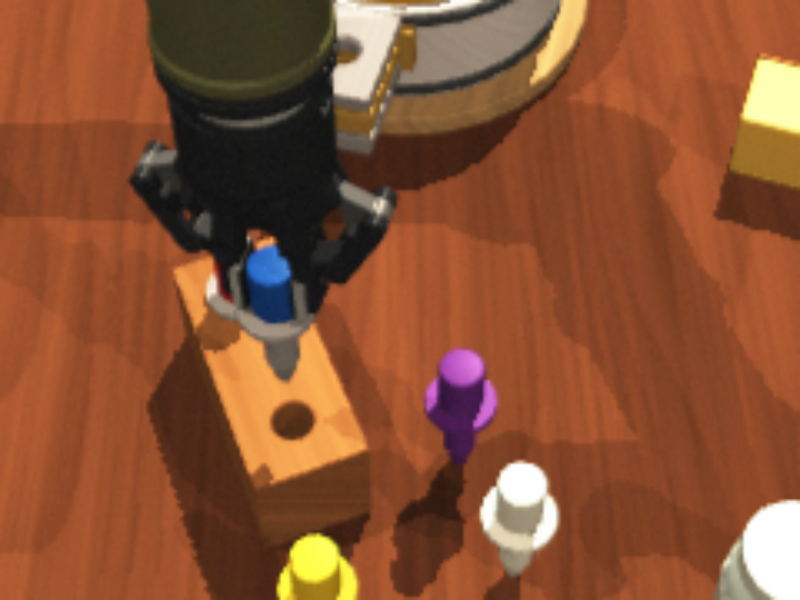

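The pin is held and upright, red still stands in the rest, and the empty rest hole is at about (217,276). Next I'll hover over the fork.

```bash
python3 - <<'E'
from h import *
ctrl.movel([.479,-.282,.18],max_speed=.15)
ctrl.movel([.5075,-.0066,.18],max_speed=.18)
ctrl.movel([.5075,-.0066,.150],max_speed=.1);st()
p,d=vision.grab_frame("side");cv2.imwrite("side4.png",p)
a=cv2.resize(p[115:205,175:295],(800,600),interpolation=cv2.INTER_CUBIC)
def mk(X,c):
    u,v=((proj("side",X)-[175,115]+.5)*6.667).astype(int);cv2.drawMarker(a,(int(u),int(v)),c,0,20,1)
c=(.508,-.0092)
mk((*c,.110),(0,255,0));mk((*c,.117),(0,255,255))
for z in(.182,.188):
  for t in np.linspace(0,2*np.pi,60): 
    u,v=((proj("side",(c[0]+.022*np.cos(t),c[1]+.022*np.sin(t),z))-[175,115]+.5)*6.667).astype(int);cv2.circle(a,(int(u),int(v)),1,(255,0,255),-1)
for z in(.182-.043,.182):
  for sgn in(-1,1): mk((c[0]+sgn*.01,c[1],z),(0,255,0))
cv2.imwrite("pics/hover.png",a)
E
```

```text
13.09 tcp [ 0.5074 -0.0071  0.15  ] F [-0.5  0.4 -2.1] w 0.0264 M [-0.03  0.01 -0.03]
```

View pics/hover.png

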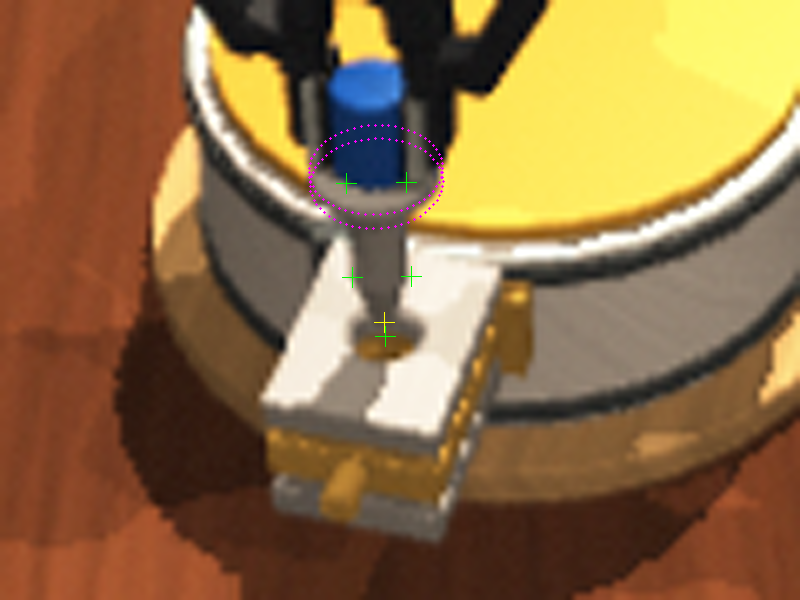

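The pin hangs just over the hole: nose at about (232,163) and hole centre at (233,165) in image pixels. The flange sits about 2 px higher in the picture than predicted, so I'll settle height versus y with the knob's top disc.

```bash
python3 - <<'E'
from h import *
p,d=vision.grab_frame("side");C=cloud("side",d)
m=blob(p,(100,120,60),(120,255,255));v=cv2.cvtColor(p,cv2.COLOR_BGR2HSV)[...,2]
t=m&(v>170);P=C[t];print(t.sum(),P.mean(0).round(4),np.median(P,0).round(4))
vv,uu=np.nonzero(t);c=np.array([(uu.min()+uu.max())/2,(vv.min()+vv.max())/2]);print("disc px",c,np.ptp(uu)+1,np.ptp(vv)+1)
for z in(.222,.224,.226,.228,.230):print(z,ray_z("side",c,z).round(4))
f=m&(v<130);print("knob face",f.sum(),C[f].mean(0).round(4))
# same procedure at start for reference (true-ish pin xy .4805,-.2848 z .117)
p0=cv2.imread("side.png");m=blob(p0,(100,120,60),(120,255,255));v=cv2.cvtColor(p0,cv2.COLOR_BGR2HSV)[...,2];t=m&(v>170);vv,uu=np.nonzero(t);c=np.array([(uu.min()+uu.max())/2,(vv.min()+vv.max())/2]);print("start",t.sum(),c,np.ptp(uu)+1,np.ptp(vv)+1,ray_z("side",c,.117).round(4))
t,_=vision.grab_frame("top");cv2.imwrite("top4.png",t);print([(r["point"],r["p"]) for r in models.recognise("top","blue_pin")])
E
```

```text
56 [ 0.5074 -0.0093  0.2245] [ 0.5076 -0.0094  0.2247]
disc px [229.5 127. ] 10 7
0.222 [ 0.5064 -0.0058  0.222 ]
0.224 [ 0.5065 -0.0082  0.224 ]
0.226 [ 0.5067 -0.0105  0.226 ]
0.228 [ 0.5068 -0.0129  0.228 ]
0.23 [ 0.5069 -0.0152  0.23  ]
knob face 122 [ 0.5065 -0.0246  0.2137]
start 114 [216. 265.] 13 11 [ 0.4804 -0.2846  0.117 ]
[([394.6, 221.2], 0.82), ([340.1, 186.6], 0.68), ([372.5, 176.9], 0.63)]
```

Same-camera measurements agree: the pin is at (0.5066,−0.0088) and the hole at (0.508,−0.0092), so the difference is about 1.5 mm. Now I'll insert in steps while watching the forces.

```bash
python3 - <<'E'
from h import *
x,y=.5079,-.0068
for z in(.140,.130,.120,.112,.104,.098,.092,.086,.082,.080,.079,.078,.077,.076,.075):
    ctrl.movel([x,y,z],max_speed=.06);st(z)
    F=get_state()["contact_force"]
    if np.hypot(F[0],F[1])>15 or F[2]>32: print("stop");break
E
```

```text
0.14 13.61 tcp [ 0.5075 -0.0067  0.1395] F [-0.5 -0.1 -2. ] w 0.0266 M [ 0.01 -0.04 -0.01]
0.13 13.93 tcp [ 0.5075 -0.0067  0.1295] F [ 0.3  0.4 -1.5] w 0.0265 M [-0.03  0.01 -0.  ]
0.12 14.24 tcp [ 0.5076 -0.0067  0.1196] F [-0.3  0.7 -1.9] w 0.0261 M [-0.   -0.03 -0.01]
0.112 14.53 tcp [ 0.5076 -0.0067  0.1116] F [ 0.1 -0.7 -3. ] w 0.0264 M [-0.04  0.02  0.05]
0.104 14.81 tcp [ 0.5076 -0.0066  0.1036] F [ 0.2  1.1 -1.4] w 0.026 M [ 0.23 -0.05  0.08]
0.098 15.06 tcp [ 0.5076 -0.0058  0.0976] F [-0.7  2.  -1.3] w 0.0264 M [ 0.69 -0.12 -0.04]
0.092 15.31 tcp [ 0.5081 -0.0058  0.0916] F [ 2.3  5.5 -4.9] w 0.0264 M [ 1.38 -0.59 -0.01]
0.086 15.56 tcp [ 0.5081 -0.0057  0.0857] F [ 2.1  5.6 -5.4] w 0.0265 M [ 1.44 -0.62 -0.01]
0.082 15.81 tcp [ 0.5082 -0.0058  0.0818] F [ 2.2  4.8 -4.4] w 0.0267 M [ 1.49 -0.6  -0.11]
0.08 16.06 tcp [ 0.5083 -0.0059  0.08  ] F [ 2.1  4.  -4.4] w 0.0266 M [ 1.38 -0.74  0.05]
0.079 16.31 tcp [ 0.5084 -0.0059  0.0791] F [ 1.6  5.1 -2.7] w 0.0264 M [ 1.4  -0.64  0.  ]
0.078 16.56 tcp [ 0.5085 -0.0059  0.0783] F [ 1.8  5.3 -1.2] w 0.0265 M [ 1.43 -0.54 -0.01]
0.077 16.81 tcp [ 0.5086 -0.0058  0.0781] F [-0.6  6.8  9.3] w 0.0266 M [ 1.61  0.19 -0.04]
0.076 17.06 tcp [ 0.5086 -0.0057  0.078 ] F [-3.3  7.9 20.7] w 0.0263 M [ 1.77  0.87 -0.05]
0.075 17.31 tcp [ 0.5087 -0.0056  0.0779] F [-7.   9.9 32.3] w 0.0265 M [ 1.96  1.66 -0.03]
stop
```

Contact comes at exactly the expected height (command 0.078, so the pin's origin is at about 0.110), with Fz rising to 32 N. I'll release, retreat and check.

```bash
python3 - <<'E'
from h import *
ctrl.ungrasp();st("open")
s=get_state()["tcp_pos"]
ctrl.movel([s[0],s[1],.20],max_speed=.15);st()
ctrl.movep([.40,.35,.28],Q);st("away")
o=[]
for n,c in(("top",(228,216)),("side",(233,165))):
    p,d=vision.grab_frame(n);C=cloud(n,d);cv2.imwrite(n+"5.png",p)
    m=blob(p,(100,120,60),(120,255,255));P=C[m];z=P[:,2];t=P[z>np.percentile(z,95)-.006];print(n,m.sum(),"knob top",np.median(t,0).round(4))
    o.append(cv2.resize(p[c[1]-50:c[1]+70,c[0]-50:c[0]+70] if n=="side" else p[c[1]-45:c[1]+75,c[0]-20:c[0]+100],(396,396)))
    r=blob(p,(0,200,120),(4,255,255));print("red",np.median(C[r],0).round(3))
    f=(np.hypot(C[...,0]-.508,C[...,1]+.007)<.021)&(p.min(-1)>100);print("flange z",np.median(C[f][:,2]).round(4),f.sum())
cv2.imwrite("pics/done.png",np.hstack(o))
E
```

```text
open 17.92 tcp [ 0.5078 -0.007   0.0748] F [0.5 0.7 0.1] w 0.0852 M [-0.01 -0.01  0.05]
 18.9 tcp [ 0.5072 -0.0067  0.1992] F [ 0.2 -0.5 -0.7] w 0.0856 M [ 0.01  0.05 -0.03]
away 20.32 tcp [0.4007 0.3486 0.2799] F [ 0.1 -1.5  0.1] w 0.0851 M [-0.01  0.05  0.  ]
top 129 knob top [ 0.5072 -0.0047  0.1519]
red [ 0.444 -0.186  0.116]
flange z 0.1157 150
side 174 knob top [ 0.509  -0.0098  0.1518]
red [ 0.443 -0.193  0.117]
flange z 0.1163 92
```

View pics/done.png

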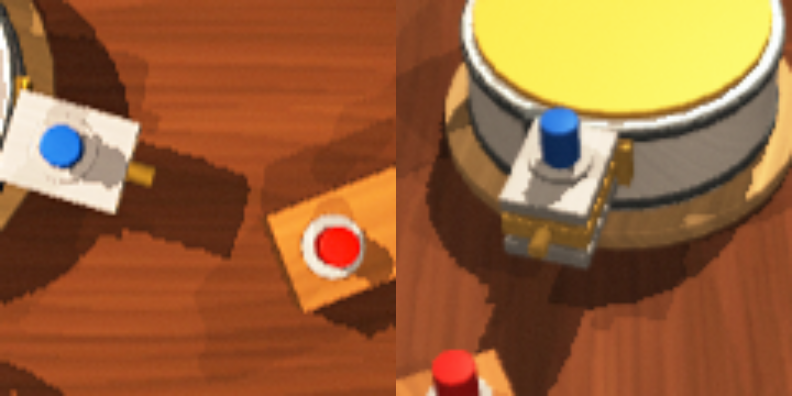

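The pin is seated: the knob top is at 0.152 m and the flange top at 0.116 m, both as expected when fully home. Red is still in the rest.

```bash
python3 -c "
from h import *
ticket.close_job();st()"
```

```text
the job is handed in; nothing more can be done
the job is handed in; nothing more can be done
```

The blue-knobbed pin is through the fork and lug with its flange home on the fork, and I let go of it and handed the job in. The robot clock read about 20 s when the arm was clear.

**Final checks:** Both cameras put the knob top at 0.152 m and the flange top at about 0.116 m, which is what a fully seated pin should read. The red pin still stands in the rest, and the arm is clear and touching nothing.

**Things that went wrong or disagreed:**
- **First grasp missed:** The fingers closed on nothing, because the tips sit about 44 mm above the TCP position the robot reports. I measured that from depth and corrected for it, and the pin was not disturbed.
- **Catch force not seen:** The readings, taken at stops between steps, never showed the expected 10–20 N push from the catch. They showed only about 5–6 N sideways. The vertical force then rose to 32 N when the flange met the plate, at the predicted height.
- **Cameras differ slightly:** The top and side views disagree by about 4 mm in y. I used positions relative to each camera, and the pin went in cleanly.

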